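# Push the stuck drive out of its bay

## Robot

A 6-joint arm with a two-finger parallel gripper is mounted at the origin on the work surface. World frame = base frame: x ahead of the robot, y to its left, z up, the work surface at z = 0. Lengths are in mm, angles in rad, forces in N, time in s.
With the tool pointing down it reaches from about 350 to 875 mm from the base axis. Payload 4.2 kg.
Tool frame: the origin (TCP) lies at the very end of the fingers, on their centre line; the grasp point (between the pads) lies 19 mm behind it (arm.grasp_offset is the distance from the TCP to the grasp point, in mm); z points along the fingers, y is the direction in which the jaws open and shut (so a half turn about z gives the same grasp; the last joint's range is limited). The gripper opens to 85 mm and grips with 20 to 120 N. Pads are 22 mm wide; open, the fingers measure 114 mm over their backs; the gripper's body (76 mm by 85 mm) begins 54 mm behind the grasp point. The pads swing forward as they close: fully open they stand 13 mm farther back than shut.
Start: joints at [0.259, 0.385, 0.008, 0, -1.194, -0.259], TCP at [624.979, 0.025, 207.812] pointing down, gripper open.
Joint ranges: [-3.14, 3.14], [-1.21, 2.06], [-1.07, 1.41], [-3.16, 2.05], [-2.99, -0.16], [-3.1, 3.1]. Speed limits (rad/s): [2.79, 2.79, 3.14, 3.14, 3.14, 3.14].

## Interface

Orientations are given as a unit quaternion [x, y, z, w].
In Python, from bench import arm gives the robot as it stands.
- The arm moves only by the tool arm_command, never from a script. Its argument "commands" is one flat list of numbers, 4 for each row, row after row: the shift along the tool's x, y, z in m, then the turn about the tool's z in degrees. In form: [tx, ty, tz, roll, tx, ty, tz, roll, ...]. A call has exactly 5 rows; each row shifts and turns the pose as measured when the row begins, along the tool's axes as they then stand; what a row does not reach is not made up. A row lasts 1/10 s, in which the tool goes at most 50 mm and 8.59 degrees, less where a joint would pass 70% of its speed; a pose out of reach is approached as far as the arm can. A call with a gripper value outside its range is refused whole. "jaw" is the opening, from 0 (shut) to 1 (fully open), set as the call begins (left out, the last holds). The fingers move at their own pace and stop on an object; the grip force is fixed at half the most. Time passes only in rows, so rows that do not move let the fingers close, or fill a call up. It gives the time, the measured TCP pose, the force and the opening at its end, in the units of the state.
- arm.read_state(): the state, without advancing time (a new reading comes with each control period).
- arm.get_image(name): name is "scene" or "side" or "wrist"; returns the picture (480x640x3 uint8, red, green, blue); there is no depth.
- arm.camera_info(name): a dict with "camera_matrix" (3x3 intrinsics, pixels), "world_from_camera" (4x4, takes a point from camera to world coordinates). Camera axes: x right, y down, z forward; pixel columns grow to the right and rows downward; lengths in mm; the calibration is good to about 2 mm. A picture is of the moment at which its call begins: read the wrist's pose just before it. camera_info takes no time and is no camera call; for the wrist camera it gives the pose at the moment of the call.
- arm.job_done(): hands the job in, once; it reports no verdict.
Trained networks look in the newest picture that a camera, given by its name, has taken for a name from the list of things; names that differ only in an ending like _2 or _b are one class to them, and where a whole thing is asked for, a point or a joint stands for the part that bears it (a point fixed in the world has none). Each returns a list of dicts, best first, with "confidence" (0 to 1); they miss things now and then, are a little off and sometimes report something else, mostly with a low value. They report only what shows in the picture. A call takes as long as a camera call. They do not tell look-alikes from the thing itself.
- arm.regions_of(camera, target): "mask" (480x640 bool, what is visible of it).
- arm.place_of(camera, target): "centre" ([x, y, z] in mm, in the coordinates of the camera as it stood for that picture, good to about 4 mm: a listed point, or the origin of a listed thing).
The state is a dict: "clock": time; "joints": joint angles; "joint_vel": joint speeds; "joint_efforts": joint torques, N m; "position": TCP position; "ee_rot": TCP orientation; "contact_force": force on the tool from outside, world axes, zero at the start; "wrist_torque": the same for the moment, N m; "gripper_width": finger opening in mm.
Only numpy, scipy, OpenCV 4.12 (cv2) and the standard library are available. Lean on these libraries where they do the work, as an engineer would, in place of code of your own. Each camera call takes 0.05 s, during which the arm holds its last target.

## Task

The eject button of the drive bay has failed and a drive is stuck in its sleeve. Pick up the long wooden dowel (not the short offcut), put it in through the bay's open back, the end away from the steel tray, and push the drive out of the front until it lies flat and wholly clear of the bay on the tray. Push with the dowel only, never touching the drive with the gripper; afterwards just let go of the dowel, which may stay in the bay or be laid anywhere.

Things in the scene. Friction and masses are not known exactly. Their poses are not given: they have to be found in the camera images.
- bay: Fixed graphite bay, 56 mm high, 80 long (y), x -37 to 65. Origin: on the ledge under its sleeve's middle; z up. Sleeve along y, open at both ends (back y=+40, front y=-40), x -27 to 27, floor z=18, roof 49 with a 38 mm wide window. A spring clip under the roof (down to z=44; 42.5 if empty) grips the drive: 5 to 12 N to push. Dead eject button on the front. y axis within 0.25 rad of world y.
- drive_center (a point): Centre of the stuck loose drive, a black block 50 (x) x 60 (y) x 26 mm high, lying on the sleeve floor wholly inside the sleeve, long side along it, its ends 4 to 16 mm inside the openings. (A like drive on the open ledge is a bystander.)
- dowel_center (a point): Centre of the loose square pale wooden dowel, 16 x 16 x 260 mm (long along its y), 50 g, lying level on a fixed low dark rest, centre 30 mm above the ledge. The rest's two blocks, 30 mm high and 36 wide, are centred 40 mm either side of its middle and leave 68 mm free between, over a 4 mm plate. (A 110 mm offcut on a like rest is a bystander.)
- tray: Fixed stainless steel tray on feet in front of the bay, 100 (x) x 120 (y) mm, open at its +y end, 2 to 5 mm from the bay's front; floor 16 mm above the ledge, rims to 27 mm on the other three sides. Origin: centre of its underside, on the ledge; axes parallel to the bay's.
Things that resemble listed ones, but are neither listed nor needed, are in the scene too. What is shaped like the part that bears drive_center but blue, red or turquoise is not meant.

How it is judged (in metres and radians):
On the way, in this order (a step that is already met when the one before it is completed fails the run):
1. the dowel lies along the sleeve with its leading end inside the back opening (y of dowel_center in the frame of bay between 0.04 and 0.162 m and x of dowel_center in the frame of bay between -0.03 and 0.03 m and height (world z) of dowel_center below 0.06 m and angle between the y axis of dowel_center and the y axis of bay, either way round below 0.25 rad), for 0.05 s.
2. the drive has come out of the front, with the dowel reaching through the sleeve (y of drive_center in the frame of bay below -0.071 m and y of dowel_center in the frame of bay below 0.115 m and x of dowel_center in the frame of bay between -0.04 and 0.04 m and height (world z) of dowel_center below 0.06 m), for 0.05 s.
At the end, for the whole second after the job is handed in: The drive lies still and flat (within 0.15 rad) on the tray floor between its rims, wholly clear of the bay's front (its centre at least 71 mm in front of the bay's middle). The dowel is released and may be anywhere (y of drive_center in the frame of bay below -0.071 m and x of drive_center in the frame of tray between -0.03 and 0.03 m and y of drive_center in the frame of tray above -0.04 m and height (world z) of drive_center between 0.022 and 0.036 m and angle between drive_center's own z axis and vertical below 0.15 rad and linear speed of drive below 0.02 m/s); the robot touches nothing.
It fails at once if the gripper's fingers touch the drive (contact force between the fingers and drive above 0.5 N).
It also fails if it takes over 40 s, if anything falls off the work surface, if the arm or the gripper's body presses on something with over 40 N, if the wrist force passes 120 N, or if a joint passes its speed limit or range.

## Working session

There is one attempt and no reset: what is moved stays moved. The work goes in short steps, Python scripts to look and compute and a tool call to move; the robot and the scene stay as the last step left them, time stands still between calls to the robot, and variables do not carry over. Pictures are saved under pics/ and viewed, and the job is handed in when it is done.

Besides the shell and the picture viewer there is one more tool, called after "Emit:" in YAML: its name, and indented under it one key for each argument. arm_command: Moves the arm, as the interface text tells. Its arguments: {"type":"object","properties":{"commands":{"type":"array"},"jaw":{"type":"number"}},"required":["commands"]}

```bash
mkdir -p pics; ls; python3 - <<'E'
from bench import arm
import cv2,numpy as np
print(arm.read_state())
for n in ["scene","side","wrist"]:
    im=arm.get_image(n); cv2.imwrite(f"pics/{n}0.png",im[:,:,::-1])
    ci=arm.camera_info(n); print(n,np.round(ci["camera_matrix"],1).tolist(),np.round(ci["world_from_camera"],3).tolist())
    for t in ["bay","drive_center","dowel_center","tray"]:
        T=np.array(ci["world_from_camera"])
        for r in arm.place_of(n,t):
            print(n,t,round(r["confidence"],2),np.round((T@np.r_[r["centre"],1])[:3],1))
E
```

```text
pics
{'clock': 0.0, 'joints': array([ 2.58613576e-01,  3.85582353e-01,  6.60138863e-03, -5.01127167e-04,
       -1.19399210e+00, -2.58578694e-01]), 'joint_vel': array([ 0.00134984,  0.00051291,  0.00115334, -0.00042042,  0.00042642,
        0.0008332 ]), 'joint_efforts': array([-9.55001960e-04, -3.92286408e+01,  1.88399577e+01,  4.18616563e+00,
       -4.72148502e-03,  8.27910434e-07]), 'position': array([6.24356036e+02, 2.35858414e-02, 2.06696190e+02]), 'ee_rot': array([-0.7070533 ,  0.70715938,  0.00074851, -0.00082372]), 'contact_force': array([-0.15982978, -0.78300016, -0.81282171]), 'wrist_torque': array([ 0.00167201, -0.02140727, -0.06906227]), 'gripper_width': 85.54230315542841}
scene [[494.9, 0.0, 310.6], [0.0, 494.9, 238.3], [0.0, 0.0, 1.0]] [[-0.84, 0.385, -0.382, 895.426], [0.542, 0.574, -0.613, 504.281], [-0.016, -0.722, -0.691, 641.725], [0.0, 0.0, 0.0, 1.0]]
scene bay 0.59 [622.4 -96.9   2.6]
scene drive_center 0.92 [764.8 -96.2  12.2]
scene drive_center 0.83 [624.9 -90.3  32.2]
scene drive_center 0.76 [526.5   9.8  12.4]
scene drive_center 0.58 [ 755.6 -230.6   13.9]
s
[... 240 characters left out ...]
5, 436.071], [0.0, 0.0, 0.0, 1.0]]
side bay 0.55 [622.6 -92.6   2.3]
side drive_center 0.97 [527.9  11.1  11.7]
side drive_center 0.84 [ 765.4 -100.4   14.1]
side drive_center 0.82 [ 755.  -231.1   10.2]
side drive_center 0.68 [625.4 -87.9  30.7]
side dowel_center 0.58 [ 416.2 -150.8   27.2]
wrist [[417.6, 0.0, 325.2], [0.0, 417.6, 247.2], [0.0, 0.0, 1.0]] [[-1.0, 0.0, 0.001, 624.471], [0.0, 0.951, 0.31, -79.589], [-0.001, 0.31, -0.951, 374.567], [0.0, 0.0, 0.0, 1.0]]
wrist bay 0.9 [ 6.218e+02 -9.350e+01  6.000e-01]
wrist drive_center 0.91 [770.  -93.1  14.9]
wrist drive_center 0.62 [620.9 -89.8  30.8]
wrist drive_center 0.57 [530.   10.1  16.5]
wrist dowel_center 0.56 [ 423.3 -144.7   27. ]
```

View pics/scene0.png

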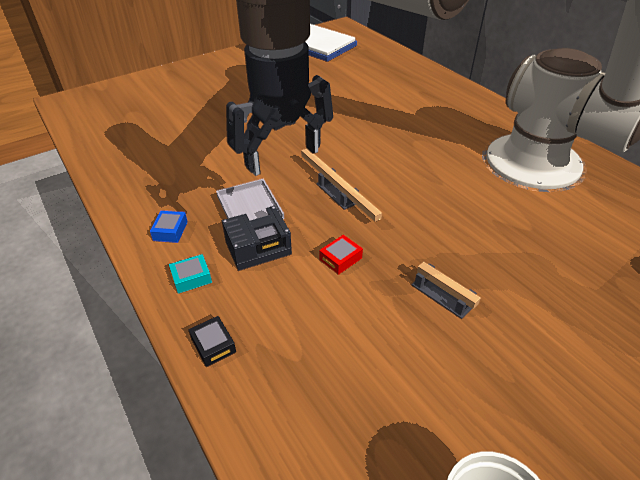

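View pics/side0.png

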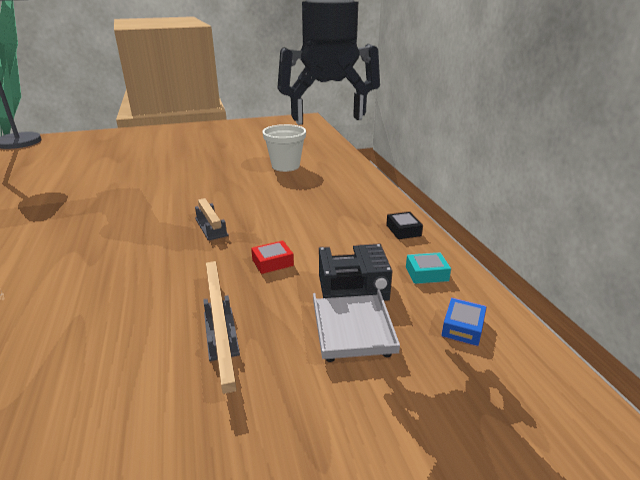

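View pics/wrist0.png

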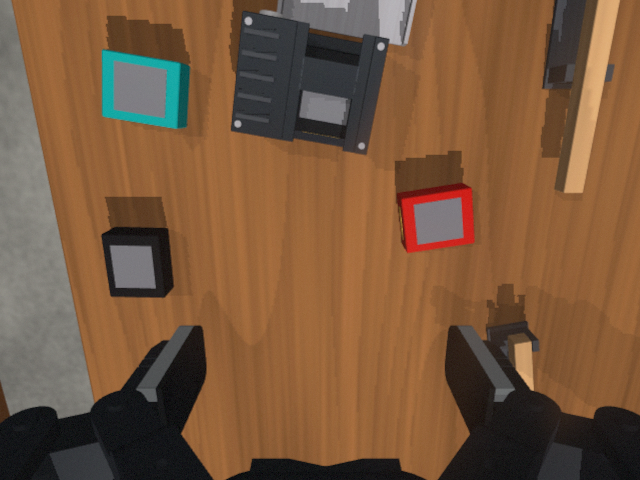

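The long dowel is at scene (342,186), side (219,326) and wrist (590,90). The look-alike is the short offcut at scene (449,283), side (209,213) and wrist (520,355). The bay is at scene (257,235) with the drive inside it. The bystander drives are the black one at scene (212,340), teal (190,272), blue (168,225) and red (341,253). By length I choose the dowel at (342,186). I'll move the wrist camera so it sees both the bay and the dowel.

Emit:
arm_command:
  commands: [0.032,0.02,-0.01,0,0.032,0.02,-0.01,0,0.032,0.02,-0.01,0,0.032,0.02,-0.01,0,0.032,0.02,-0.01,0]
  jaw: 1

```text
clock: 1.25
position: [523.5, -161.3, 256.7]
ee_rot: [0.71, -0.704, -0.001, 0.002]
contact_force: [0.2, -0.3, -0.7]
gripper_width: 85.3
```

Emit:
arm_command:
  commands: [0,0,0,0,0,0,0,0,0,0,0,0,0,0,0,0,0,0,0,0]

```text
clock: 1.75
position: [522.6, -163.2, 258.4]
ee_rot: [0.709, -0.706, -0.0, 0.001]
contact_force: [0.7, 0.5, 0.3]
gripper_width: 85.2
```

```bash
python3 - <<'E'
from bench import arm
import cv2,numpy as np
s=arm.read_state();print(s['clock'],s['position'])
n="wrist"
im=arm.get_image(n); cv2.imwrite(f"pics/{n}1.png",im[:,:,::-1])
ci=arm.camera_info(n); np.savez("w1.npz",K=ci["camera_matrix"],T=ci["world_from_camera"],im=im)
for n in("scene","side"):
    c=arm.camera_info(n); np.savez(n+".npz",K=c["camera_matrix"],T=c["world_from_camera"])
n="wrist"
for t in ["bay","drive_center","dowel_center","tray"]:
        T=np.array(ci["world_from_camera"])
        for r in arm.place_of(n,t):
            print(n,t,round(r["confidence"],2),np.round((T@np.r_[r["centre"],1])[:3],1))
E
```

```text
1.75 [ 522.61724046 -163.15409298  258.40244981]
wrist bay 0.84 [ 6.23e+02 -9.56e+01  6.00e-01]
wrist drive_center 0.75 [526.1   8.5  12.8]
wrist drive_center 0.73 [ 756.5 -229.    15.1]
wrist drive_center 0.65 [624.2 -90.3  31.7]
wrist drive_center 0.63 [769.9 -90.2  16.3]
wrist dowel_center 0.72 [ 422.1 -142.8   26. ]
```

View pics/wrist1.png

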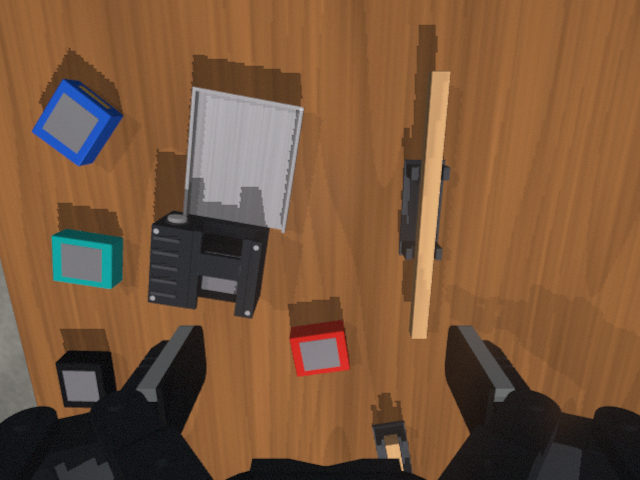

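This view shows the whole long dowel from (440,72) to (419,338) on its rest at (420,208). The bay is at (208,265), the tray at (243,160), and the offcut at (393,455). I'll zoom in to pick corners.

```bash
python3 - <<'E'
import cv2,numpy as np
im=cv2.imread("pics/wrist1.png")
a=cv2.resize(im[195:335,130:290],None,fx=4,fy=4,interpolation=cv2.INTER_CUBIC)
cv2.imwrite("pics/c_bay.png",a)
b=cv2.resize(im[60:350,380:470],None,fx=2,fy=2,interpolation=cv2.INTER_CUBIC)
cv2.imwrite("pics/c_dow.png",b)
E
```

```text
(no output)
```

View pics/c_bay.png

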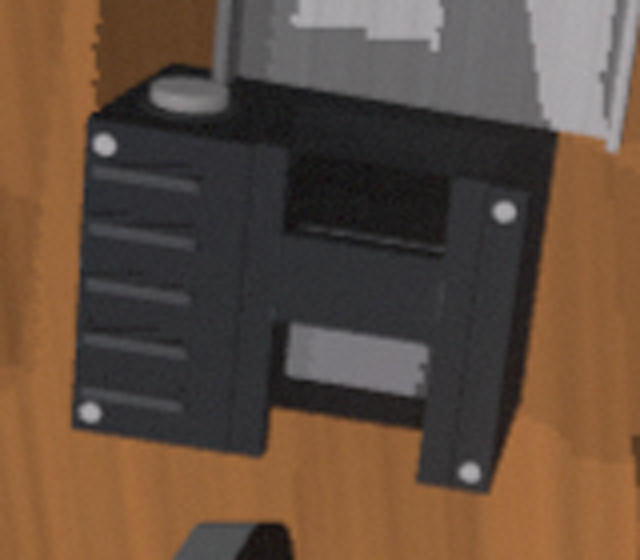

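View pics/c_dow.png

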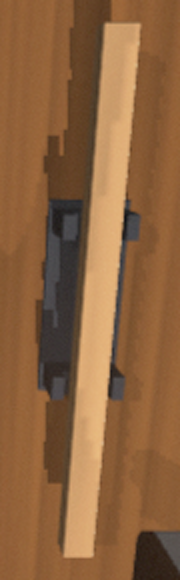

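```bash
cat > h.py <<'E'
import numpy as np
def load(f):
    d=np.load(f); return d["K"],d["T"]
def on(K,T,uv,z):
    d=T[:3,:3]@np.linalg.solve(K,[uv[0],uv[1],1]); return T[:3,3]+d*(z-T[2,3])/d[2]
E
python3 - <<'E'
from h import *
import cv2
K,T=load("w1.npz")
P=[(92,118),(75,428),(488,491),(528,190)]; L=np.array([(65,-40),(65,40),(-37,40),(-37,-40)],float)
W=np.array([on(K,T,(130+u/4,195+v/4),56)[:2] for u,v in P])
print(W.round(1))
lc=L-L.mean(0); wc=W-W.mean(0); U,S,V=np.linalg.svd(lc.T@wc); R=(U@V).T
s=(S.sum()/(lc**2).sum()); o=W.mean(0)-R@L.mean(0)
print("bay",o,"yaw",np.arctan2(R[1,0],R[0,0]),"scale",s, "res",(W-(L@R.T+o)).round(1).tolist())
D=np.array([on(K,T,(380+u/2,60+v/2),38)[:2] for u,v in [(107,23),(140,23),(63,557),(93,557)]])
a=(D[0]+D[1])/2;b=(D[2]+D[3])/2
print("dowel",(a+b)/2,np.linalg.norm(a-b),"dir",(b-a)/np.linalg.norm(a-b),"ang from y",np.arctan2(-(b-a)[0],(b-a)[1]), np.linalg.norm(D[0]-D[1]))
np.savez("bay.npz",o=o,yaw=np.arctan2(R[1,0],R[0,0]))
# project the fitted bay in all three views
import numpy as np
yaw=np.arctan2(R[1,0],R[0,0])
for n,f in(("scene0","scene.npz"),("side0","side.npz"),("wrist1","w1.npz")):
    K,T=load(f); im=cv2.imread(f"pics/{n}.png")
    def pr(p):
        c=np.linalg.inv(T)@np.r_[p,1]; q=K@c[:3]; return tuple(int(round(x)) for x in q[:2]/q[2])
    for z in (0,56):
        q=[pr(np.r_[R@l+o,z]) for l in L]
        cv2.polylines(im,[np.array(q)],True,(0,255,0),1)
    q=[(a+b)/2+ sgn*130*(b-a)/np.linalg.norm(b-a) for sgn in(-1,1)]
    cv2.line(im,pr(np.r_[q[0],38]),pr(np.r_[q[1],38]),(0,0,255),1)
    r={"scene0":(140,340,180,400),"side0":(240,400,180,420),"wrist1":(60,345,130,460)}[n]
    cv2.imwrite(f"pics/o_{n}.png",cv2.resize(im[r[0]:r[1],r[2]:r[3]],None,fx=2,fy=2))
a=[cv2.imread(f"pics/o_{n}.png") for n in("scene0","side0")]
h=max(x.shape[0] for x in a); a=[cv2.copyMakeBorder(x,0,h-x.shape[0],0,0,cv2.BORDER_CONSTANT) for x in a]
m=np.hstack(a); m=cv2.resize(m,None,fx=800/m.shape[1],fy=800/m.shape[1]); cv2.imwrite("pics/o_m.png",m)
E
```

```text
[[ 679.4 -143.5]
 [ 693.2  -65.6]
 [ 593.8  -49. ]
 [ 580.6 -126.7]]
bay [622.94055128 -93.86419184] yaw -0.1685349289473246 scale 0.9856395525590272 res [[-0.9, 0.7], [-0.6, -0.3], [0.6, -0.8], [0.9, 0.4]]
dowel [ 422.95514699 -145.72793136] 259.2552541544791 dir [0.00133465 0.99999911] ang from y -0.0013346511854102432 14.148868217721772
```

View pics/o_m.png

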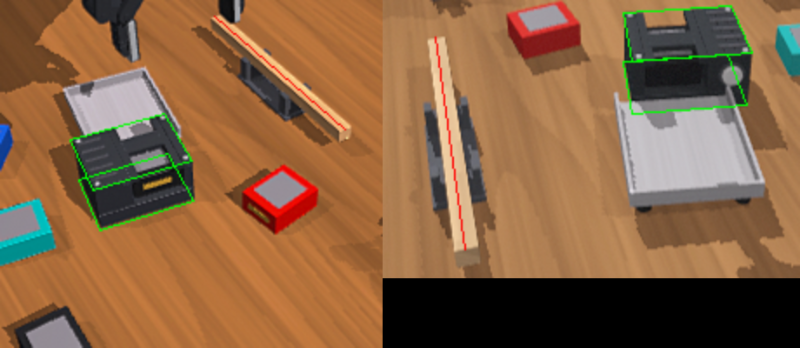

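Emit:
arm_command:
  commands: [-0.003,0.02,0.034,0,-0.003,0.02,0.034,0,-0.003,0.02,0.034,0,-0.003,0.02,0.034,0,-0.003,0.02,0.034,0]

```text
clock: 2.5
position: [427.9, -149.4, 88.3]
ee_rot: [0.709, -0.705, 0.007, -0.005]
contact_force: [1.1, 0.2, -0.7]
gripper_width: 85.5
```

Emit:
arm_command:
  commands: [0,0,0,0,0,0,0,0,0,0,0,0,0,0,0,0,0,0,0,0]

```text
clock: 3.0
position: [426.3, -149.2, 87.3]
ee_rot: [0.709, -0.705, 0.006, -0.003]
contact_force: [-0.3, -0.3, -0.5]
gripper_width: 85.4
```

```bash
python3 - <<'E'
from bench import arm
import cv2,numpy as np
s=arm.read_state();print(s['clock'],s['position'],s['ee_rot'])
im=arm.get_image("wrist"); cv2.imwrite("pics/wrist2.png",im[:,:,::-1])
c=arm.camera_info("wrist");np.savez("w2.npz",K=c["camera_matrix"],T=c["world_from_camera"])
E
```

```text
3.0 [ 426.29647922 -149.19979599   87.30670115] [ 0.70936597 -0.70480922  0.00571694 -0.00334761]
```

View pics/wrist2.png

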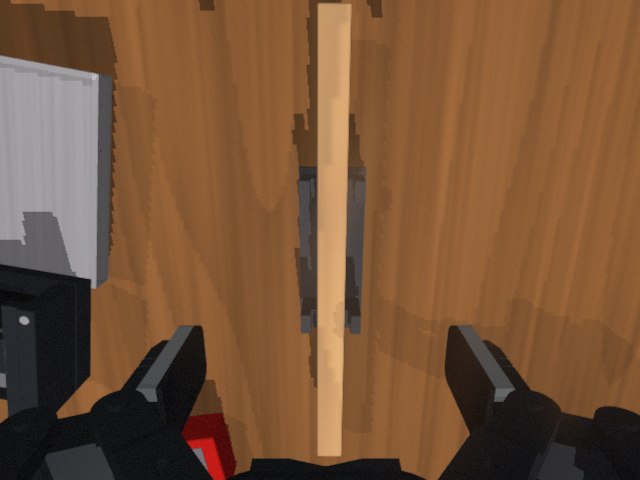

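The dowel runs from (334,4) to (330,456). The rest spans rows 168–332, and the fingers straddle the dowel.

```bash
python3 - <<'E'
from h import *
K,T=load("w2.npz")
a=on(K,T,(334,4),38);b=on(K,T,(330,456),38);print(a,b,(a+b)/2,np.linalg.norm(a-b))
print(on(K,T,(333,168),30),on(K,T,(331,300),30),on(K,T,(331,332),4))
R=T[:3,:3];print(R.round(3))
from scipy.spatial.transform import Rotation as Ro
print(Ro.from_quat([0.70936597,-0.70480922,0.00571694,-0.00334761]).as_matrix().round(4))
E
```

```text
[ 423.63428736 -275.60139615   38.        ] [422.91607591 -15.98383193  38.        ] [ 423.27518163 -145.79261404   38.        ] 259.618557653271
[ 423.15578025 -200.15768415   30.        ] [ 423.40701493 -123.20471096   30.        ] [423.0531572  -87.39813127   4.        ]
[[-1.    -0.01   0.012]
 [-0.006  0.952  0.307]
 [-0.014  0.307 -0.952]]
[[ 0.0064 -0.9999  0.0128]
 [-1.     -0.0065 -0.0033]
 [ 0.0034 -0.0128 -0.9999]]
```

Emit:
arm_command:
  commands: [-0.002,0.002,0.02,0.2,-0.001,0.001,0.02,0.2,-0.001,0.001,0.02,0,0,0,0.014,0,0,0,0,0]

```text
clock: 3.55
position: [429.8, -145.6, 14.8]
ee_rot: [-0.707, 0.707, -0.01, 0.008]
contact_force: [0.2, -0.2, 0.3]
gripper_width: 85.7
```

Emit:
arm_command:
  commands: [0,0,0,0,0,0,0,0,0,0,0,0,0,0,0,0,0,0,0,0]

```text
clock: 4.05
position: [433.0, -145.7, 18.1]
ee_rot: [0.707, -0.707, 0.013, -0.01]
contact_force: [-0.3, -0.4, 0.6]
gripper_width: 85.1
```

```bash
python3 - <<'E'
from bench import arm
s=arm.read_state();print(s['joints'].round(3),s['joint_vel'].round(3),s['position'],s['ee_rot'].round(4))
from scipy.spatial.transform import Rotation as Ro
print(Ro.from_quat(s['ee_rot']).as_matrix().round(4))
E
```

```text
[ 0.037  0.339 -0.662  0.01  -0.538 -0.045] [ 0.001 -0.009  0.005 -0.001 -0.002  0.   ] [ 432.96519283 -145.74777607   18.06026002] [ 0.7071 -0.7069  0.0129 -0.0101]
[[ 3.000e-04 -9.995e-01  3.260e-02]
 [-1.000e+00 -4.000e-04 -4.000e-03]
 [ 4.000e-03 -3.260e-02 -9.995e-01]]
```

Emit:
arm_command:
  commands: [0,0.005,0.005,0,0,0.005,0.003,0,0,0.001,0.001,0,0,0.0005,0.0005,0,0,0.0005,0.0005,0]
  jaw: 0

```text
clock: 4.55
position: [420.8, -145.8, 7.5]
ee_rot: [0.707, -0.707, 0.014, -0.011]
contact_force: [-2.4, 2.6, 11.9]
gripper_width: 13.6
```

Emit:
arm_command:
  commands: [0,0.0005,0.0005,0,0,0,0.0005,0,0,0,0,0,0,0,0,0,0,0,0,0]

```text
clock: 5.05
position: [420.9, -145.8, 7.7]
ee_rot: [0.707, -0.707, 0.014, -0.011]
contact_force: [-0.7, -0.2, 1.1]
gripper_width: 13.4
```

```bash
python3 - <<'E'
from bench import arm
import cv2,numpy as np
s=arm.read_state();print(s['clock'],s['position'],s['gripper_width'],s['contact_force'],s['ee_rot'].round(4))
im=arm.get_image("wrist"); cv2.imwrite("pics/wrist3.png",im[:,:,::-1])
im=arm.get_image("side"); cv2.imwrite("pics/side3.png",im[:,:,::-1])
E
```

```text
5.05 [ 420.87541954 -145.80763751    7.66541712] 13.441144220259028 [-0.70659767 -0.24025487  1.1016988 ] [ 0.7074 -0.7065  0.014  -0.0108]
```

View pics/wrist3.png

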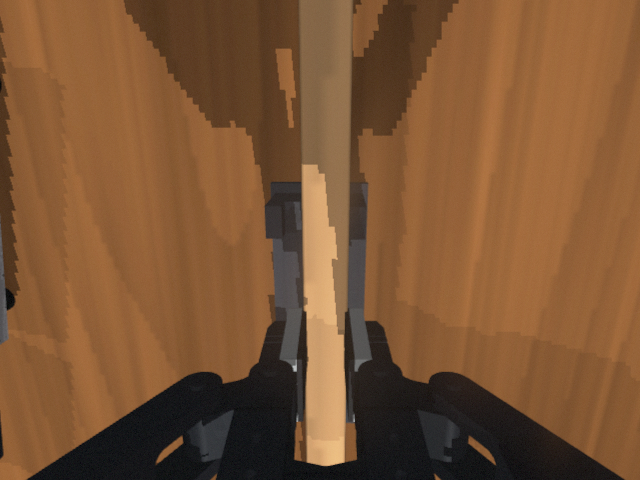

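View pics/side3.png

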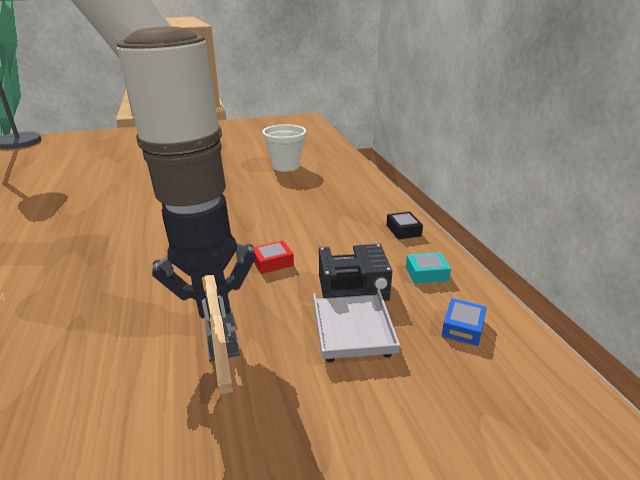

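Both pads hold the dowel at its middle, at wrist (325,350). Lifting.

Emit:
arm_command:
  commands: [0,0,-0.02,0,0,0,-0.03,0,0,0,-0.035,0,0,0,-0.035,0,0,0,-0.03,0]

```text
clock: 5.65
position: [412.9, -145.0, 157.8]
ee_rot: [0.707, -0.707, 0.01, -0.007]
contact_force: [1.8, -0.2, -0.6]
gripper_width: 13.9
```

Emit:
arm_command:
  commands: [-0.04,-0.02,0,-1,-0.04,-0.025,0,-2,-0.04,-0.03,0,-2,-0.04,-0.03,0,-2,-0.04,-0.03,0,-2]

```text
clock: 6.15
position: [538.3, 62.5, 167.1]
ee_rot: [0.759, -0.651, 0.014, -0.01]
contact_force: [1.0, -0.6, -0.1]
gripper_width: 13.7
```

```bash
python3 - <<'E'
from bench import arm
from scipy.spatial.transform import Rotation as Ro
s=arm.read_state();print(s['clock'],s['position'],s['gripper_width'],s['contact_force'],s['joints'].round(3))
print(Ro.from_quat(s['ee_rot']).as_matrix().round(4))
E
```

```text
6.15 [538.29086592  62.47724213 167.0995351 ] 13.688547961154958 [ 1.01280743 -0.57201103 -0.12293624] [ 0.425  0.26  -0.292  0.02  -0.988 -0.283]
[[ 0.1523 -0.9877  0.0352]
 [-0.9883 -0.1525 -0.0028]
 [ 0.0081 -0.0344 -0.9994]]
```

My roll sign was wrong. Tool x needs to be about (-0.168, -0.986), so I'll roll +18.5° on the way.

Emit:
arm_command:
  commands: [-0.008,-0.024,0.01,3.7,-0.008,-0.024,0.01,3.7,-0.008,-0.024,0.01,3.7,-0.008,-0.024,0.01,3.7,-0.008,-0.024,0.01,3.7]

```text
clock: 6.65
position: [663.0, 113.8, 118.8]
ee_rot: [-0.643, 0.765, -0.012, 0.013]
contact_force: [-0.4, -0.3, 0.3]
gripper_width: 13.9
```

Emit:
arm_command:
  commands: [0,0,0,0,0,0,0,0,0,0,0,0,0,0,0,0,0,0,0,0]

```text
clock: 7.15
position: [661.9, 113.4, 114.8]
ee_rot: [-0.643, 0.765, -0.011, 0.01]
contact_force: [-0.2, -0.2, 0.1]
gripper_width: 13.8
```

```bash
cat > st.py <<'E'
from bench import arm
import cv2,sys
from h import *
from scipy.spatial.transform import Rotation as Ro
b=np.load("bay.npz");o=b["o"];y=float(b["yaw"]);RB=np.array([[np.cos(y),-np.sin(y)],[np.sin(y),np.cos(y)]])
s=arm.read_state();print(s['clock'],s['position'].round(1),s['gripper_width'].round(1),s['contact_force'].round(1))
R=Ro.from_quat(s['ee_rot']).as_matrix();print(R.round(4).tolist())
print("TCP in bay",(RB.T@(s['position'][:2]-o)).round(1),"yaw err tool x vs bay -y (deg)",np.degrees(np.arctan2(R[1,0],R[0,0])-np.arctan2(-RB[1,1],-RB[0,1])).round(2))
for n in sys.argv[2:]:
    im=arm.get_image(n);cv2.imwrite(f"pics/{n}{sys.argv[1]}.png",im[:,:,::-1]);c=arm.camera_info(n);np.savez(f"{n}{sys.argv[1]}.npz",K=c["camera_matrix"],T=c["world_from_camera"])
E
python3 st.py 4 wrist scene side
```

```text
Traceback (most recent call last):
  File "st.py", line 6, in <module>
    s=arm.read_state();print(s['clock'],s['position'].round(1),s['gripper_width'].round(1),s['contact_force'].round(1))
                                                               ^^^^^^^^^^^^^^^^^^^^^^^^
AttributeError: 'float' object has no attribute 'round'
```

```bash
sed -i "s/s\['gripper_width'\].round(1)/round(s['gripper_width'],1)/" st.py; python3 st.py 4 wrist scene side
```

```text
7.15 [661.9 113.4 114.8] 13.8 [-0.2 -0.2  0.1]
[[-0.1718, -0.9847, 0.0293], [-0.9851, 0.1717, -0.0034], [-0.0017, -0.0295, -0.9996]]
TCP in bay [  3.6 210.9] yaw err tool x vs bay -y (deg) -0.23
```

View pics/wrist4.png

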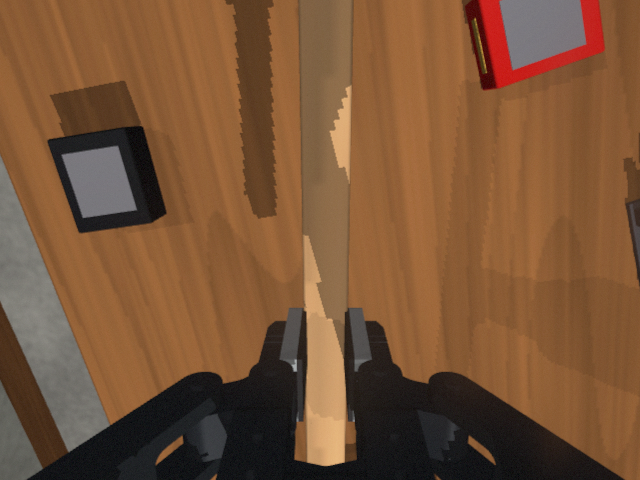

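View pics/scene4.png

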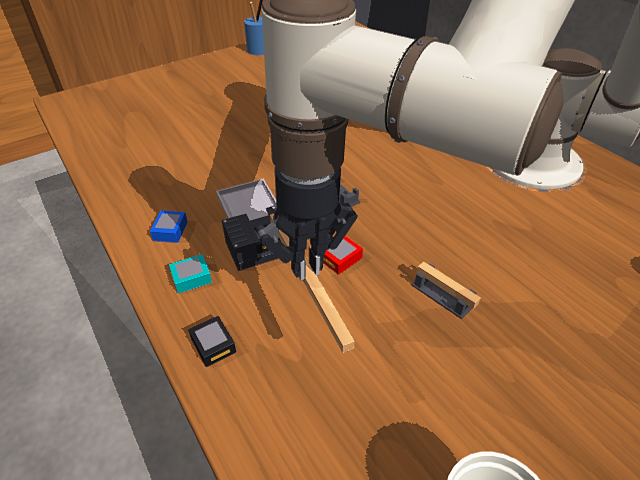

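View pics/side4.png

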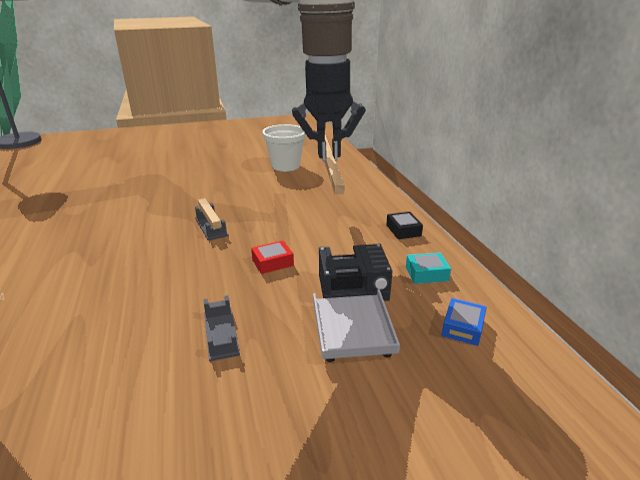

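The dowel is held parallel to tool x; its tail end is at wrist (325,462), the same as at grasp, so it hasn't pitched. In the side view it sits behind the bay and in line with it. I'll lower it to sleeve height behind the bay.

Emit:
arm_command:
  commands: [0,0.002,0.025,0.1,0,0.001,0.025,0.1,0,0.001,0.025,0,0,0.001,0.018,0,0,0.001,0.003,0]

```text
clock: 7.8
position: [661.5, 115.0, 20.5]
ee_rot: [-0.642, 0.766, -0.012, 0.015]
contact_force: [0.2, -0.4, -1.3]
gripper_width: 13.9
```

Emit:
arm_command:
  commands: [0,0,0,0,0,0,0,0,0,0,0,0,0,0,0,0,0,0,0,0]

```text
clock: 8.3
position: [663.8, 115.9, 24.9]
ee_rot: [-0.643, 0.766, -0.014, 0.018]
contact_force: [-0.5, 0.4, -0.5]
gripper_width: 13.6
```

```bash
python3 st.py 5 scene side wrist
```

```text
8.3 [663.8 115.9  24.9] 13.6 [-0.5  0.4 -0.5]
[[-0.1737, -0.9838, 0.0449], [-0.9847, 0.174, 0.0018], [-0.0095, -0.0439, -0.999]]
TCP in bay [  5.1 213.6] yaw err tool x vs bay -y (deg) -0.35
```

```bash
python3 - <<'E'
import cv2,numpy as np
a=cv2.resize(cv2.imread("pics/scene5.png")[150:400,180:420],None,fx=1.6,fy=1.6,interpolation=2)
b=cv2.resize(cv2.imread("pics/side5.png")[120:370,250:490],None,fx=1.6,fy=1.6,interpolation=2)
cv2.imwrite("pics/m5.png",np.hstack([a,b]))
E
```

```text
(no output)
```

View pics/m5.png

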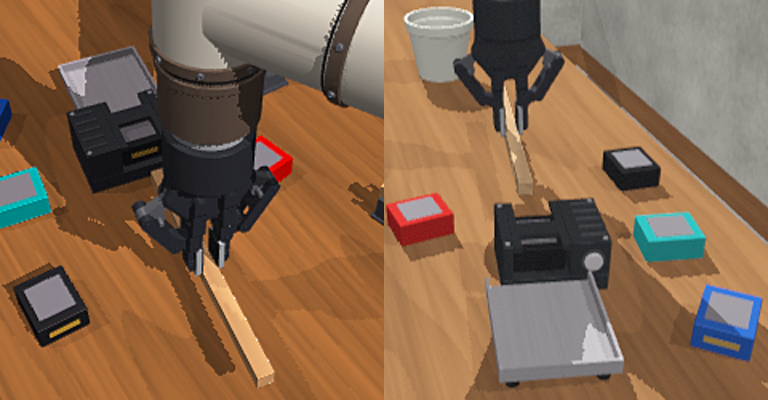

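View pics/wrist5.png

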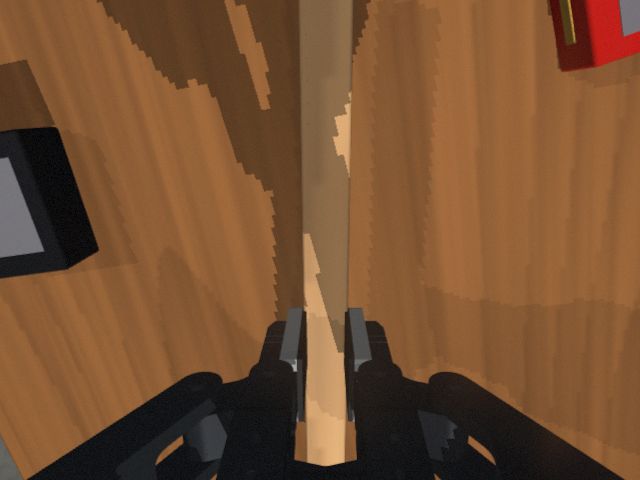

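Emit:
arm_command:
  commands: [0,0.002,0.008,-0.3,0,0.002,0.006,0,0,0.001,0.003,0,0,0,0.001,0,0,0,0.001,0]

```text
clock: 8.95
position: [658.4, 116.5, 2.8]
ee_rot: [-0.645, 0.764, -0.013, 0.017]
contact_force: [0.7, -0.7, -1.2]
gripper_width: 13.9
```

```bash
python3 st.py 6 side; python3 - <<'E'
import cv2,numpy as np
b=cv2.resize(cv2.imread("pics/side6.png")[180:330,280:420],None,fx=4,fy=4,interpolation=2)
cv2.imwrite("pics/m6.png",b)
E
```

```text
8.95 [658.4 116.5   2.8] 13.9 [ 0.7 -0.7 -1.2]
[[-0.1682, -0.9848, 0.0425], [-0.9857, 0.1684, 0.0009], [-0.008, -0.0418, -0.9991]]
TCP in bay [ -0.3 213.3] yaw err tool x vs bay -y (deg) -0.03
```

View pics/m6.png

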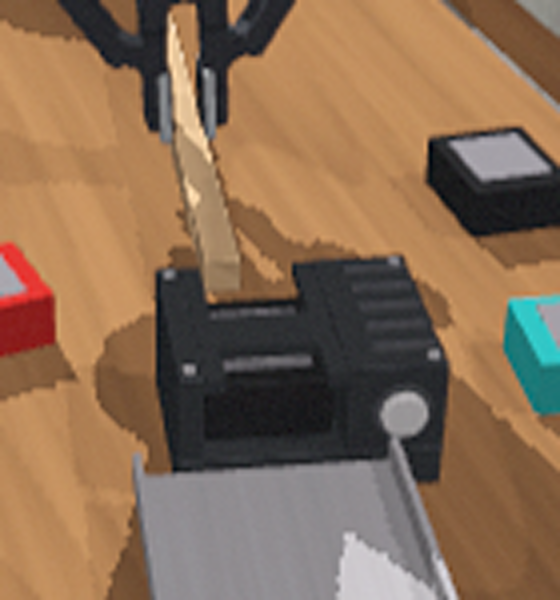

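Emit:
arm_command:
  commands: [0,0,0,0,0,0,0,0,0,0,0,0,0,0,0,0,0,0,0,0]

```text
clock: 9.5
position: [658.9, 116.7, 3.2]
ee_rot: [-0.645, 0.764, -0.014, 0.017]
contact_force: [0.3, -0.2, -1.0]
gripper_width: 13.2
```

```bash
python3 st.py 7 side; python3 - <<'E'
from h import *
import cv2
b=cv2.resize(cv2.imread("pics/side7.png")[220:280,300:380],None,fx=10,fy=10,interpolation=2)
cv2.imwrite("pics/m7.png",b)
B=np.load("bay.npz");o=B["o"];y=float(B["yaw"]);n=np.array([-np.sin(y),np.cos(y),0]);ex=np.array([np.cos(y),np.sin(y),0])
K,T=load("side6.npz")
for uv in [(335.3,252.8),(335.1,245.5)]:
    d=T[:3,:3]@np.linalg.solve(K,[*uv,1]);c=T[:3,3]-np.r_[o,0];t=(83-c@n)/(d@n);p=c+t*d;print("x",p@ex,"z",p[2])
E
```

```text
9.5 [658.9 116.7   3.2] 13.2 [ 0.3 -0.2 -1. ]
[[-0.1682, -0.9848, 0.0435], [-0.9857, 0.1684, 0.0013], [-0.0086, -0.0427, -0.9991]]
TCP in bay [1.000e-01 2.136e+02] yaw err tool x vs bay -y (deg) -0.03
x -1.4913113487690917 z 14.780770896337458
x -2.070797652412764 z 29.71044675816711
```

View pics/m7.png

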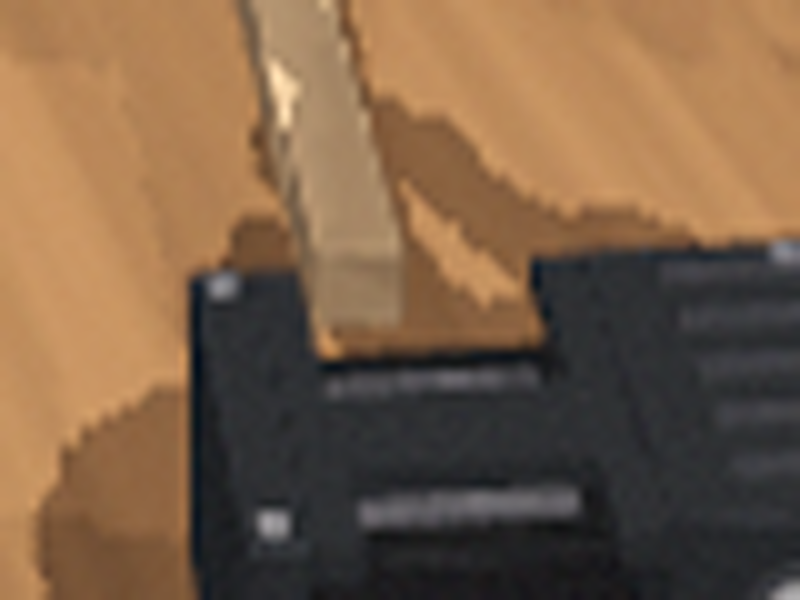

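Emit:
arm_command:
  commands: [0,-0.001,-0.003,0,0,0,-0.003,0,0,0,-0.001,0,0,0,0,0,0,0,0,0]

```text
clock: 10.05
position: [659.9, 116.5, 11.3]
ee_rot: [-0.645, 0.764, -0.014, 0.017]
contact_force: [-0.3, -1.7, -1.3]
gripper_width: 14.3
```

Emit:
arm_command:
  commands: [0.006,0,0,0,0.006,0,0,0,0.006,0,0,0,0.006,0,0,0,0.004,0,0,0]

```text
clock: 10.55
position: [654.4, 86.6, 10.7]
ee_rot: [-0.645, 0.764, -0.014, 0.017]
contact_force: [0.6, 0.4, -0.6]
gripper_width: 14.2
```

```bash
python3 st.py 8 side scene; python3 - <<'E'
import cv2,numpy as np
a=cv2.resize(cv2.imread("pics/scene8.png")[190:290,210:310],None,fx=4,fy=4,interpolation=2)
b=cv2.resize(cv2.imread("pics/side8.png")[210:310,300:400],None,fx=4,fy=4,interpolation=2)
cv2.imwrite("pics/m8.png",np.hstack([a,b]))
E
```

```text
10.55 [654.4  86.6  10.7] 14.2 [ 0.6  0.4 -0.6]
[[-0.1682, -0.9848, 0.0434], [-0.9857, 0.1684, 0.0013], [-0.0086, -0.0426, -0.9991]]
TCP in bay [  0.8 183.1] yaw err tool x vs bay -y (deg) -0.02
```

View pics/m8.png

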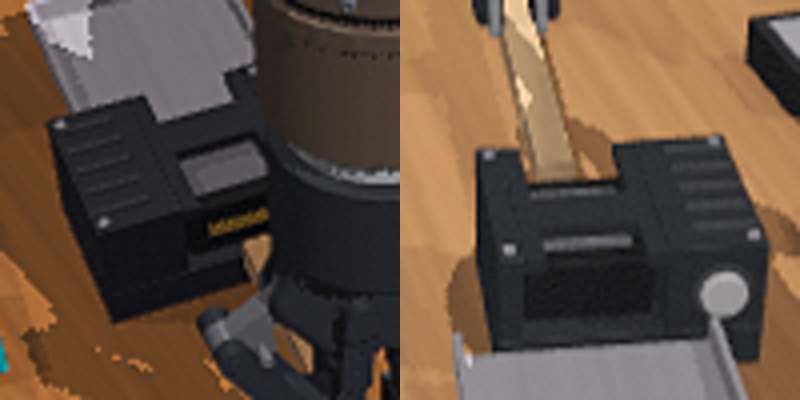

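The tip is lined up with the back opening, next to the yellow label in the scene crop at about (255,255). Entering slowly.

Emit:
arm_command:
  commands: [0.005,0,0,0,0.005,0,0,0,0.005,0,0,0,0.005,0,0,0,0.004,0,0,0]

```text
clock: 11.15
position: [651.7, 63.5, 11.0]
ee_rot: [-0.645, 0.764, -0.014, 0.02]
contact_force: [-0.2, 7.9, 0.8]
gripper_width: 14.1
```

```bash
python3 st.py 9 side scene; python3 - <<'E'
import cv2,numpy as np
a=cv2.resize(cv2.imread("pics/scene9.png")[190:290,210:310],None,fx=4,fy=4,interpolation=2)
b=cv2.resize(cv2.imread("pics/side9.png")[210:310,300:400],None,fx=4,fy=4,interpolation=2)
cv2.imwrite("pics/m9.png",np.hstack([a,b]))
E
```

```text
11.15 [651.7  63.5  11. ] 14.1 [-0.2  7.9  0.8]
[[-0.168, -0.9846, 0.0478], [-0.9857, 0.1684, 0.0044], [-0.0124, -0.0464, -0.9988]]
TCP in bay [  2.  159.9] yaw err tool x vs bay -y (deg) -0.02
```

View pics/m9.png

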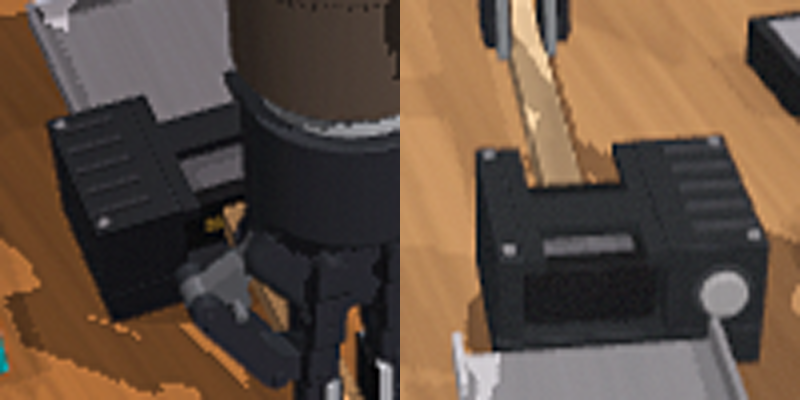

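Emit:
arm_command:
  commands: [0.006,0,0,0,0.006,0,0,0,0.006,0,0,0,0.006,0,0,0,0.006,0,0,0]

```text
clock: 11.75
position: [651.4, 42.9, 12.4]
ee_rot: [-0.645, 0.764, -0.014, 0.029]
contact_force: [-0.4, 10.2, -0.2]
gripper_width: 13.7
```

```bash
python3 st.py 10 side wrist; python3 - <<'E'
import cv2,numpy as np
b=cv2.resize(cv2.imread("pics/side10.png")[190:370,290:410],None,fx=3,fy=3,interpolation=2)
a=cv2.imread("pics/wrist10.png");a=cv2.resize(a,(720*400//540,400))
b=cv2.resize(b,(267,400))
cv2.imwrite("pics/m10.png",np.hstack([a,b]))
E
```

```text
11.75 [651.4  42.9  12.4] 13.7 [-0.4 10.2 -0.2]
[[-0.1666, -0.9841, 0.0615], [-0.9857, 0.1679, 0.0164], [-0.0265, -0.0579, -0.998]]
TCP in bay [  5.2 139.6] yaw err tool x vs bay -y (deg) 0.06
```

View pics/m10.png

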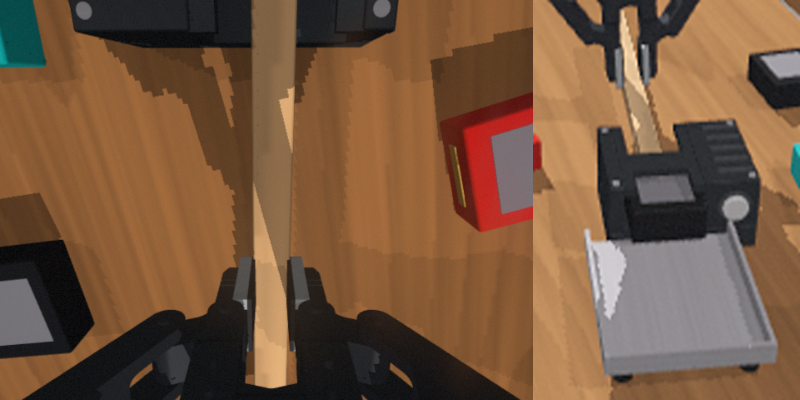

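The drive is moving out (side crop around (665,200)) at about 10 N. Continuing with a small lateral correction.

Emit:
arm_command:
  commands: [0.008,0.001,0,0,0.008,0.001,0,0,0.008,0.001,0,0,0.008,0.001,0,0,0.008,0.001,0,0]

```text
clock: 12.35
position: [645.0, 12.9, 13.5]
ee_rot: [-0.646, 0.762, -0.014, 0.038]
contact_force: [0.3, 2.2, 0.0]
gripper_width: 13.8
```

```bash
python3 st.py 11 side wrist; python3 - <<'E'
import cv2,numpy as np
b=cv2.resize(cv2.imread("pics/side11.png")[190:370,290:410],None,fx=3,fy=3,interpolation=2)
a=cv2.imread("pics/wrist11.png");a=cv2.resize(a,(720*400//540,400))
b=cv2.resize(b,(267,400))
cv2.imwrite("pics/m11.png",np.hstack([a,b]))
E
```

```text
12.35 [645.   12.9  13.5] 13.8 [0.3 2.2 0. ]
[[-0.1621, -0.9839, 0.0756], [-0.986, 0.1645, 0.0268], [-0.0388, -0.0702, -0.9968]]
TCP in bay [  3.8 109. ] yaw err tool x vs bay -y (deg) 0.32
```

View pics/m11.png

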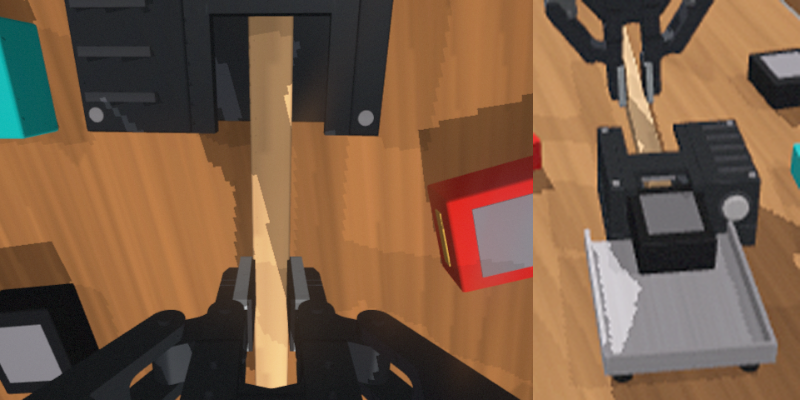

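Emit:
arm_command:
  commands: [0.006,0.0005,0.0005,0.1,0.006,0.0005,0.0005,0.1,0.006,0,0.0005,0.1,0.006,0,0,0,0.006,0,0,0]

```text
clock: 12.95
position: [637.5, -20.4, 9.7]
ee_rot: [-0.644, 0.764, -0.014, 0.036]
contact_force: [0.0, 1.4, 0.6]
gripper_width: 13.8
```

```bash
python3 st.py 12 side wrist; python3 - <<'E'
from bench import arm
import cv2,numpy as np
from h import *
b=cv2.resize(cv2.imread("pics/side12.png")[230:370,290:410],None,fx=5,fy=5,interpolation=2)[:, :]
cv2.imwrite("pics/m12.png",cv2.resize(b,(514,600)))
B=np.load("bay.npz");o=B["o"];y=float(B["yaw"]);R=np.array([[np.cos(y),-np.sin(y)],[np.sin(y),np.cos(y)]])
K,T=load("side12.npz")
arm.get_image("side")
for r in arm.place_of("side","drive_center"):
    p=(T@np.r_[r["centre"],1])[:3]; print(round(r["confidence"],2),(R.T@(p[:2]-o)).round(1),p[2].round(1))
for r in arm.place_of("side","tray"):
    p=(T@np.r_[r["centre"],1])[:3]; print("tray",round(r["confidence"],2),(R.T@(p[:2]-o)).round(1),p[2].round(1))
E
```

```text
12.95 [637.5 -20.4   9.7] 13.8 [0.  1.4 0.6]
[[-0.1691, -0.9829, 0.0728], [-0.9849, 0.1713, 0.0252], [-0.0372, -0.0674, -0.997]]
TCP in bay [ 2.  74.9] yaw err tool x vs bay -y (deg) -0.09
0.91 [-113.6   85.5] 11.0
0.72 [143.9  16.6] 13.0
0.61 [ 153.3 -116.4] 9.6
0.58 [  1.5 -86.9] 25.7
tray 0.71 [  -2.2 -103. ] -5.6
```

View pics/m12.png

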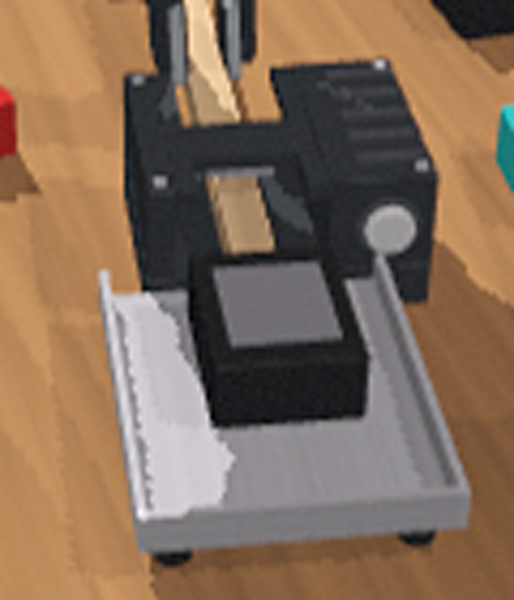

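The drive now lies on the tray: the network puts its centre at bay y = -87 and z = 26. I'll back the dowel off 10 mm, lower it slightly, release and retreat.

Emit:
arm_command:
  commands: [-0.004,0,0,0,-0.004,0,0.001,0,-0.002,0,0.001,0,0,0,0,0,0,0,0,0]

```text
clock: 13.7
position: [639.5, -8.6, 8.1]
ee_rot: [-0.644, 0.764, -0.014, 0.035]
contact_force: [-0.2, -0.7, -0.8]
gripper_width: 13.9
```

Emit:
arm_command:
  commands: [0,0,0,0,0,0,0,0,0,0,0,0,0,0,0,0,0,0,0,0]
  jaw: 1

```text
clock: 14.2
position: [639.8, -8.5, 8.4]
ee_rot: [-0.644, 0.764, -0.014, 0.036]
contact_force: [0.7, 1.2, 0.6]
gripper_width: 84.4
```

```bash
python3 st.py 13 wrist
```

```text
14.2 [639.8  -8.5   8.4] 84.4 [0.7 1.2 0.6]
[[-0.1676, -0.9832, 0.073], [-0.9852, 0.1697, 0.0248], [-0.0368, -0.0678, -0.997]]
TCP in bay [ 2.3 87. ] yaw err tool x vs bay -y (deg) 0.0
```

View pics/wrist13.png

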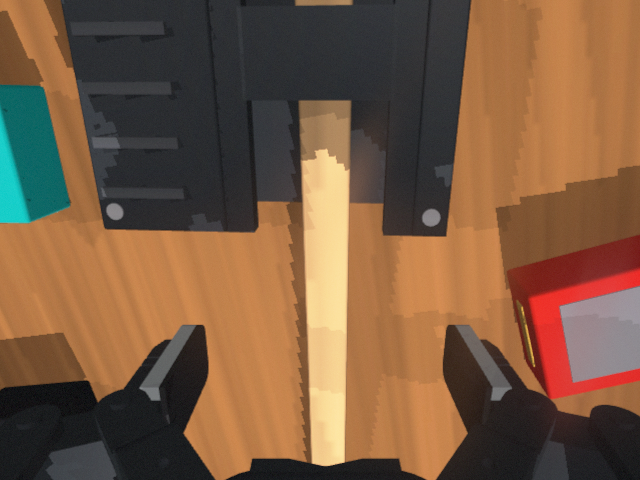

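The fingers are open and clear on both sides of the dowel, which runs down column 328. Lifting away.

Emit:
arm_command:
  commands: [0,0,-0.02,0,0,0,-0.03,0,0,0,-0.03,0,0,0,-0.03,0,0,0,-0.03,0]

```text
clock: 14.75
position: [625.8, -12.8, 146.2]
ee_rot: [-0.644, 0.765, -0.01, 0.03]
contact_force: [0.8, -0.6, 0.0]
gripper_width: 85.9
```

Emit:
arm_command:
  commands: [0,0,-0.02,0,0,0,-0.01,0,0,0,0,0,0,0,0,0,0,0,0,0]

```text
clock: 15.25
position: [624.9, -13.4, 180.9]
ee_rot: [-0.644, 0.765, -0.012, 0.033]
contact_force: [0.3, 0.2, -0.3]
gripper_width: 85.3
```

```bash
python3 st.py 14 side scene; python3 - <<'E'
from bench import arm
import cv2,numpy as np
from h import *
B=np.load("bay.npz");o=B["o"];y=float(B["yaw"]);R=np.array([[np.cos(y),-np.sin(y)],[np.sin(y),np.cos(y)]])
for n in("side","scene"):
  K,T=load(n+"14.npz")
  for t in("drive_center","tray","dowel_center"):
   for r in arm.place_of(n,t):
    p=(T@np.r_[r["centre"],1])[:3]; print(n,t,round(r["confidence"],2),(R.T@(p[:2]-o)).round(1),p[2].round(1))
a=cv2.resize(cv2.imread("pics/scene14.png"),(533,400));b=cv2.imread("pics/side14.png")[200:370,290:403];b=cv2.resize(b,(266,400))
cv2.imwrite("pics/m14.png",np.hstack([a,b]))
E
```

```text
15.25 [624.9 -13.4 180.9] 85.3 [ 0.3  0.2 -0.3]
[[-0.1693, -0.9833, 0.0661], [-0.9849, 0.1712, 0.0242], [-0.0351, -0.061, -0.9975]]
TCP in bay [-11.6  79.6] yaw err tool x vs bay -y (deg) -0.1
side drive_center 0.84 [-111.4   89.5] 12.3
side drive_center 0.71 [ -0.9 -88.1] 23.4
side drive_center 0.6 [ 152.5 -115. ] 13.8
side drive_center 0.59 [144.9  21. ] 12.2
side drive_center 0.27 [  -6.  -101.4] -5.4
side tray 0.88 [  -2.3 -101. ] -4.8
side dowel_center 0.77 [-4.1 80.3] 19.1
scene drive_center 0.75 [ -4.6 -91.5] 27.2
scene drive_center 0.75 [-113.7   84.9] 12.6
scene drive_center 0.61 [142.9  21.3] 11.5
scene drive_center 0.59 [ 151.6 -113.4] 14.5
scene dowel_center 0.92 [-4.2 82. ] 24.5
```

View pics/m14.png

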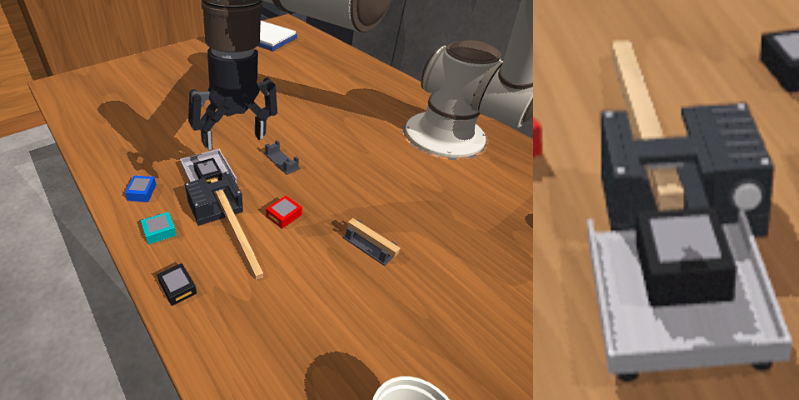

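The drive lies flat on the tray at side crop (688,255), clear of the bay front. The dowel rests in the sleeve with its tail on the table, and the gripper is clear. Handing in.

```bash
python3 -c "
from bench import arm
print(arm.job_done())"
```

```text
the job is handed in; nothing more can be done
None
```

I pushed the stuck drive out of the bay with the long dowel, and it now lies flat on the tray. I handed the job in at about 15 s of the 40 s allowed, with no verdict reported.

**What I did:** I gripped the dowel at its middle, put it in through the back opening along the sleeve, and pushed. The wrist force at my checks during the push was at most about 10 N. I then backed the dowel off about 10 mm, let go and lifted clear. The gripper stayed behind the bay the whole time and never came near the drive.

**Last checks:**
- **Drive:** the side and scene cameras put its centre 88 and 92 mm in front of the bay's middle (71 mm needed), at heights of 23 and 27 mm. The pictures show it flat between the tray rims.
- **Dowel:** it is released, with its front part in the sleeve and its tail on the table.
- **Gripper:** it is open at about 180 mm height and touching nothing.

**Problems and disagreements:**
- **Wrong turn:** I turned the wrist the wrong way once while carrying the dowel and corrected it before insertion.
- **Tool tilt:** the tool tilted by up to about 0.08 rad over the run. I allowed for this in the moves.
- **Drive height:** the 23 mm reading from the side camera is close to the 22 mm lower limit. A drive lying flat on this tray should sit at 29 mm, and the network is only good to about 4 mm, so I took the reading as network error.
- **Stray detection:** a low-confidence (0.27) extra "drive" near the tray was ignored.

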